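# Bottle the walnuts through a jar funnel

## Robot

A 6-joint arm with a two-finger parallel gripper is mounted at the origin on the work surface. World frame = base frame: x ahead of the robot, y to its left, z up, the work surface at z = 0. Lengths are in mm, angles in rad, forces in N, time in s.
With the tool pointing down it reaches from about 350 to 875 mm from the base axis. Payload 4.2 kg.
Tool frame: the origin (TCP) lies midway between the tips of the shut fingers; the grasp point (between the pads) lies 19 mm behind it (arm.tcp_to_grasp is the distance from the TCP to the grasp point, in mm); z points along the fingers, y is the line along which they close (so a half turn about z gives the same grasp; the last joint's range is limited). The gripper opens to 85 mm and grips with 20 to 120 N. Pads are 22 mm wide; open, the fingers measure 114 mm over their backs; the gripper's body (76 mm by 85 mm) begins 54 mm behind the grasp point. The pads swing forward as they close: fully open they stand 13 mm farther back than shut.
Start: joints at [-1.045, 0.385, 0.008, 0, -1.194, -0.259], TCP at [164.795, -602.861, 231.312] pointing down, gripper open.
Joint ranges: [-3.14, 3.14], [-1.21, 2.06], [-1.07, 1.41], [-3.16, 2.05], [-2.99, -0.16], [-3.1, 3.1]. Speed limits (rad/s): [2.79, 2.79, 3.14, 3.14, 3.14, 3.14].

## Interface

Orientations are given as a unit quaternion [x, y, z, w].
In Python, from bench import arm gives the robot as it stands.
- The arm moves only by the tool arm_command, never from a script. Its argument "rows" is a list of rows, each a list of 2 entries, a list of its own where there are three numbers: the shift along the tool's x, y, z as a fraction of full scale, then the turn, a rotation vector about the tool's x, y, z as a fraction of full scale. In form: [[[x, y, z], [wx, wy, wz]], ...]. A call has 1 to 5 rows; each row is the pose to reach, as a shift and turn from the pose commanded when the call began, along the tool's axes at that moment, turning the shorter way round; what a row does not reach only later rows make up. Full scale, the value 1, is 0.25 m for a shift and 180 degrees for a turn. A row lasts 1/10 s, in which the tool goes at most 50 mm and 8.59 degrees, less where a joint would pass 70% of its speed; a pose out of reach is approached as far as the arm can. A call with a number of a shift or a turn outside -1 to 1 is refused whole. A call with a gripper value outside its range is refused whole. "grip" is the opening, from 0 (shut) to 1 (fully open), set as the call begins (left out, the last holds). The fingers move at their own pace and stop on an object; the grip force is fixed at half the most. Time passes only in rows, so rows that repeat a pose let the fingers close. It gives the time, the measured TCP pose, the force, the opening and the grip force at its end, in the units of the state.
- arm.read_state(): the state, without advancing time (a new reading comes with each control period).
- arm.get_image(name): name is "scene" or "top" or "wrist"; returns (picture, depth): 384x512x3 uint8, blue, green, red; 384x512 float32, mm along the optical axis (not along the pixel's ray), 0 where there is no reading.
- arm.camera_info(name): a dict with "fx", "fy", "cx", "cy" (pixels), "extrinsics" (4x4, takes a point from camera to world coordinates). Camera axes: x right, y down, z forward; pixel columns grow to the right and rows downward; lengths in mm; the calibration is good to about 2 mm. A picture is of the moment at which its call begins: read the wrist's pose just before it. camera_info takes no time and is no camera call; for the wrist camera it gives the pose at the moment of the call.
- arm.job_done(): hands the job in; it is judged then, once.
Trained networks look in the newest picture that a camera, given by its name, has taken for a name from the list of things; names that differ only in an ending like _2 or _b are one class to them, and where a whole thing is asked for, a point or a joint stands for the part that bears it (a point fixed in the world has none). Each returns a list of dicts, best first, with "score" (0 to 1); they miss things now and then, are a little off and sometimes report something else, mostly with a low value. They report only what shows in the picture. A call takes as long as a camera call. They do not tell look-alikes from the thing itself.
- arm.spot_in(camera, query): "position" ([column, row] in pixels, amid what is visible of it).
The state is a dict: "clock": time; "joints": joint angles; "joint_vel": joint speeds; "joint_efforts": joint torques, N m; "position": TCP position; "ee_rot": TCP orientation; "contact_force": force on the tool from outside, world axes, zero at the start; "wrist_torque": the same for the moment, N m; "gripper_width": finger opening in mm; "grasp_force": force on a finger pad.
Only numpy, scipy, OpenCV 4.12 (cv2) and the standard library are available. Lean on these libraries where they do the work, as an engineer would, in place of code of your own. Each camera call takes 0.05 s, during which the arm holds its last target. There are 200 camera calls.

## Task

Set the wide funnel upright in the mouth of the empty glass jar and let go of it, then lift the scoop of walnuts over it and pour all five walnuts through the funnel into the jar. Next stand the empty scoop level on the white tray and let go, and last lift the funnel off the jar and stand it on its spout on the same tray. Keep the jar standing and do not disturb the other things on the table.

Things in the scene. Friction and masses are not known exactly. Their poses are not given: they have to be found in the camera images.
- tray: White flat tray with a low dark rim, fixed to the table: 250 mm along its x, 430 mm along its y, its upper surface 4 mm and its rim 10 mm above the table. Origin: centre of its underside, on the table. At the start the scoop stands on its -y half and the funnel on its +y half.
- jar_center (a point): Empty open clear-glass jar, 0.5 kg, standing loose on the table: straight-sided, 89 mm across, 120 mm high, mouth 81 mm clear inside, inner floor 6 mm up. This point is on its axis, 60 mm above its underside; its rim is 60 mm above this point; z is up the axis.
- funnel_center (a point): Wide aluminium jar funnel, 80 mm high, 0.11 kg, standing on its spout. z: axis, up; this point is on it, 40 mm above the spout's lower end. Spout 30 mm long, 68 to 70 mm across outside, 62 mm bore; above it a flat collar 106 mm across, whose underside (30 mm above the spout's end) sits on the jar's rim; then a cone to a rim 150 mm across. An upright wooden grip block rises from the rim at +x.
- funnel_grip (a point): Where to grip the funnel: on its wooden grip block, 80 mm from the axis along the funnel's +x and 105 mm above the spout's lower end. The block is 12 mm thick along the funnel's x (radial: pinch across this), 34 mm wide along y and its top is 22 mm above this point. Axes as the funnel's.
- scoop_center (a point): Aluminium scoop, 0.28 kg, a box open at the top and at its -x end (mouth): 132 mm along x, 94 mm wide along y, 122 mm high with handle; sides 50 to 60 mm high. Its floor slopes 8 degrees, mouth end higher, so the nuts stay at the back; tipped mouth down by 35 to 45 degrees it empties. z up; this point is midway along, 60 mm above its underside. It stands flat on its feet.
- scoop_grip (a point): Where to grip the scoop: centre of the wooden bar that crosses over it, 110 mm above its underside. The bar runs along the scoop's y (94 mm long), is 14 mm thick along x (pinch across this) and 24 mm high. Axes as the scoop's.
- scoop_lip (a point): Middle of the upper front edge of the scoop's floor, over which the nuts roll out: 66 mm along the scoop's -x from its middle and 26 mm above its underside. Axes as the scoop's.
- nut0_center (a point): Centre of walnut 1 of 5, alike: 28 mm across, 32 mm long, 13 g; in the scoop at the start.
- nut1_center (a point): Centre of walnut 2 of 5, alike: 28 mm across, 32 mm long, 13 g; in the scoop at the start.
- nut2_center (a point): Centre of walnut 3 of 5, alike: 28 mm across, 32 mm long, 13 g; in the scoop at the start.
- nut3_center (a point): Centre of walnut 4 of 5, alike: 28 mm across, 32 mm long, 13 g; in the scoop at the start.
- nut4_center (a point): Centre of walnut 5 of 5, alike: 28 mm across, 32 mm long, 13 g; in the scoop at the start.
- short_jar: A squat full preserving jar with a steel cap, 92 mm across, 80 mm high, shut; a bystander that may stand where one would look for the empty jar. Origin: centre of its underside.
- pickle_jar: A full amber jar with a steel cap, 90 mm across, 85 mm high; bystander. Origin: centre of its underside.
- small_bowl: A small white bowl 100 mm across, 45 mm high; bystander. Origin: centre of its underside.
- stone: A grey stone about 110 x 75 x 45 mm; bystander. Origin: centre of its underside.
- enamel_bowl: A white bowl 170 mm across, 70 mm high; bystander. Origin: centre of its underside.
- spoon: A wooden spoon 220 mm long, lying flat; bystander.
Not all that is in view belongs to the job. Leave any purple or yellow look-alike of the part that bears jar_center alone.

How it is judged:
By the outcome, as a careful person would: the job done as asked, in the order asked, and still so for the second after the job is handed in, with the robot touching nothing.
It also fails if it takes over 72 s, if anything falls off the work surface, if the arm or the gripper's body presses on something with over 40 N, if the wrist force passes 120 N, or if a joint passes its speed limit or range.

## Working session

There is one attempt and no reset: what is moved stays moved. The work goes in short steps, Python scripts to look and compute and a tool call to move; the robot and the scene stay as the last step left them, time stands still between calls to the robot, and variables do not carry over. Pictures are saved under pics/ and viewed, at most 10 in all, crops included, and the job is handed in when it is done.

Besides the shell and the picture viewer there is one more tool, called after "Emit:" as name([rows], argument=value, ...), one row to a line, values as JSON. arm_command: Moves the arm, as the interface text tells. Shift numbers are shares of 0.25 m and turn numbers shares of 180 degrees, none past 1 either way. Its arguments: {"type":"object","properties":{"rows":{"type":"array","items":{"type":"array"}},"grip":{"type":"number"}},"required":["rows"]}

```bash
mkdir -p pics; cat > h.py <<'E'
import numpy as np, cv2
from bench import arm
from scipy.spatial.transform import Rotation as R
def px2w(cam,depth,u,v,info=None):
    i=info or arm.camera_info(cam); d=depth[int(v),int(u)]
    E=np.array(i["extrinsics"]); 
    return (E@[(u-i["cx"])*d/i["fx"],(v-i["cy"])*d/i["fy"],d,1])[:3]
def cloud(cam,depth):
    i=arm.camera_info(cam);E=np.array(i["extrinsics"]);v,u=np.mgrid[:384,:512]
    P=np.stack([(u-i["cx"])*depth/i["fx"],(v-i["cy"])*depth/i["fy"],depth],-1)
    return P@E[:3,:3].T+E[:3,3]
E
python3 - <<'E'
from h import *
ims=[]
for c in ["top","scene"]:
    im,d=arm.get_image(c); np.save(c+"_d.npy",d); np.save(c+"_i.npy",im)
    P=cloud(c,d)
    for q in ["tray","jar_center","funnel_center","funnel_grip","scoop_center","scoop_grip","scoop_lip","short_jar","nut0_center"]:
        for r in arm.spot_in(c,q)[:3]:
            u,v=r["position"]; print(c,q,round(r["score"],2),int(u),int(v),P[int(v),int(u)].round())
    cv2.imwrite(f"pics/{c}0.png",im)
print(arm.read_state()["position"],arm.read_state()["ee_rot"],arm.tcp_to_grasp)
E
```

```text
top tray 0.93 146 191 [508. 274.   0.]
top jar_center 0.74 278 251 [357. -82.  10.]
top jar_center 0.72 354 291 [ 258. -281.    7.]
top jar_center 0.69 279 190 [518. -82.   8.]
top funnel_center 0.72 96 171 [557. 403.  26.]
top scoop_center 0.92 186 189 [514. 164.  20.]
top scoop_center 0.32 402 188 [ 530. -406.    7.]
top scoop_grip 0.82 184 193 [ 417.  -18. 1195.]
top scoop_lip 0.78 176 190 [504. 173. 113.]
top scoop_lip 0.55 340 176 [ 550. -230.   76.]
top short_jar 0.68 339 174 [ 555. -227.   78.]
top nut0_center 0.68 162 182 [530. 224.  40.]
scene tray 0.57 349 234 [567. 264.   5.]
scene jar_center 0.96 218 194 [466. -82.  20.]
scene jar_center 0.93 103 156 [ 424. -384.  107.]
scene jar_center 0.88 162 122 [ 233. -273.   65.]
scene funnel_center 0.57 335 201 [489. 230.  40.]
scene funnel_grip 0.85 397 211 [511. 387.  37.]
scene scoop_center 0.79 318 208 [516. 183.  42.]
scene scoop_grip 0.59 315 205 [512. 175.  49.]
scene scoop_lip 0.57 321 205 [548. 181.  97.]
scene short_jar 0.59 153 213 [ 579. -225.   76.]
scene nut0_center 0.6 99 204 [ 509. -399.    9.]
scene nut0_center 0.22 405 213 [519. 405.  41.]
[ 164.79482226 -602.87684359  231.33375043] [-1.32993013e-01  9.91116975e-01 -2.80215906e-05  1.26948344e-05] 18.700000000000003
```

View pics/top0.png

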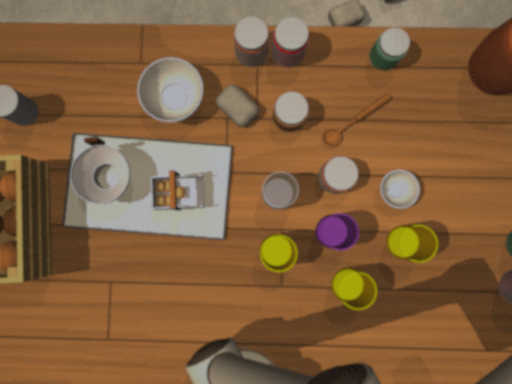

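View pics/scene0.png

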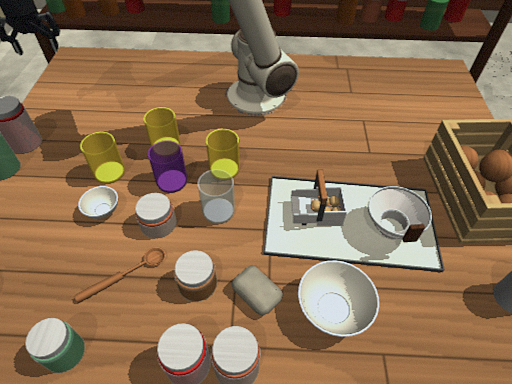

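The top view shows the clear jar at (280,190), with yellow and purple look-alikes below it. The funnel is at (100,175) with its block at (92,141). The scoop is at about (175,190), with its bar at (173,190) and its mouth to the right, towards world -y. Next I measure from the cloud.

```bash
cat >> h.py <<'E'
def rel(pos,rot,state=None):
    "pos: target TCP mm; rot: Rotation target -> fractions relative to the measured pose"
    s=state or arm.read_state(); r0=R.from_quat(s["ee_rot"])
    return (r0.inv().apply(np.array(pos)-s["position"])/250).round(3).tolist(), ((r0.inv()*rot).as_rotvec()/np.pi).round(3).tolist()
def down(yaw):  # tool y-axis (closing) along world direction yaw, tool z down
    c,s=np.cos(yaw),np.sin(yaw); y=np.array([c,s,0]);z=np.array([0,0,-1.]);return R.from_matrix(np.stack([np.cross(y,z),y,z],1))
E
python3 - <<'E'
from h import *
d=np.load("top_d.npy");im=np.load("top_i.npy");P=cloud("top",d)
def reg(u0,u1,v0,v1,z0,z1):
    Q=P[v0:v1,u0:u1].reshape(-1,3);return Q[(Q[:,2]>z0)&(Q[:,2]<z1)]
def rep(n,Q):
    if len(Q)<3: print(n,len(Q));return
    r=cv2.minAreaRect(Q[:,:2].astype(np.float32));print(n,len(Q),"mean",Q.mean(0).round(1),"rect",np.round(r[0],1),np.round(r[1],1),round(r[2],1),"bb",Q.min(0).round(),Q.max(0).round())
f=reg(60,135,125,215,76,92); rep("funnel rim",f); 
rep("fblock",reg(60,135,120,215,95,140))
rep("bar",reg(145,205,165,215,100,135))
rep("scoop walls",reg(145,205,165,215,45,70))
rep("scoop backwall hi",reg(145,205,165,215,56,70))
rep("jar rim",reg(255,305,165,215,95,130))
rep("jar any",reg(255,305,165,215,4,130))
rep("short",reg(315,365,150,200,70,90))
rep("tray",reg(55,240,125,245,6,14))
c,s=im[165:215,140:210],im[120:215,60:140]
cv2.imwrite("pics/crop1.png",np.hstack([cv2.resize(c,(560,400)),cv2.resize(s,(230,400))]))
cv2.imwrite("pics/crop1.png",cv2.resize(im[125:245,60:310],None,fx=3.1,fy=3.1,interpolation=cv2.INTER_CUBIC))
E
```

```text
funnel rim 359 mean [546.3 376.8  82.3] rect [543.4 372.4] [149.  148.4] 47.2 bb [469. 298.  76.] [629. 448.  90.]
fblock 130 mean [621.1 380.1 121.1] rect [622.4 382.2] [13.  34.7] 8.4 bb [615. 364.  95.] [630. 399. 137.]
bar 278 mean [505.5 179.1 123.5] rect [505.3 180.2] [92.6 14.8] 3.6 bb [459. 171. 101.] [552. 190. 131.]
scoop walls 349 mean [505.5 199.5  55.8] rect [504.9 181.2] [ 91.7 131.2] 3.6 bb [460. 113.  45.] [551. 248.  67.]
scoop backwall hi 155 mean [502.8 224.7  62.4] rect [505.6 187.3] [122.3  91.5] 89.3 bb [460. 126.  56.] [551. 248.  67.]
jar rim 253 mean [513.6 -81.1 116.6] rect [510.8 -78.6] [87.3 86.8] 1.1 bb [ 467. -122.   95.] [554. -35. 125.]
jar any 1060 mean [516.  -82.9  42.5] rect [519.8 -84.1] [128.7 130. ] 2.4 bb [ 453. -149.    4.] [586. -18. 125.]
short 894 mean [ 558.1 -231.5   78.1] rect [ 558.6 -231.9] [82.8 83.5] 27.5 bb [ 517. -273.   70.] [ 601. -190.   84.]
tray 2982 mean [521.3 257.5   8.1] rect [527.8 272.1] [318.3 494.4] 0.9 bb [366.  26.   6.] [690. 519.  14.]
```

View pics/crop1.png

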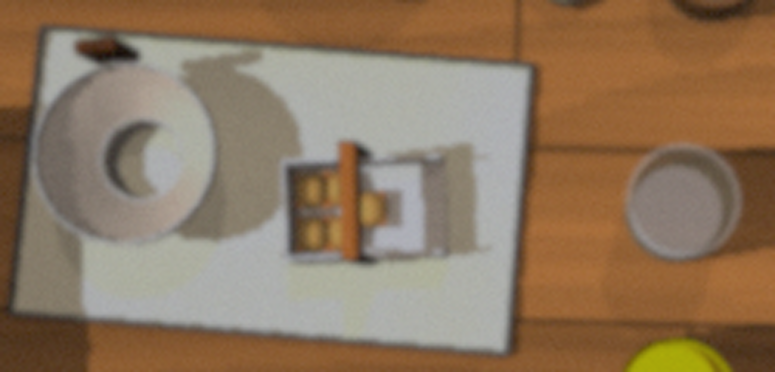

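Emit:
arm_command([
  [[-0.15,0.13,-0.1],[0,0,-0.03]],
  [[-0.3,0.26,-0.2],[0,0,-0.06]],
  [[-0.45,0.4,-0.25],[0,0,-0.1]],
  [[-0.6,0.53,-0.3],[0,0,-0.13]],
  [[-0.75,0.66,-0.3],[0,0,-0.16]],
], grip=1)

```text
clock: 1.5
position: [295.4, -405.0, 307.5]
ee_rot: [-0.377, 0.926, -0.002, 0.001]
contact_force: [1.2, -0.0, 0.2]
gripper_width: 85.4
grasp_force: 0.0
```

```bash
python3 - <<'E'
from h import *
s=arm.read_state();print(s["position"],s["joints"],rel([511,-79,320],down(np.radians(187.1))))
E
```

```text
[ 295.42687592 -405.00481178  307.45527937] [-6.15744414e-01  1.21462323e-01 -1.57854127e-01  6.80596052e-04
 -1.28758740e+00 -1.82390883e-01] ([-1.528, 0.331, -0.051], [-0.001, -0.001, -0.293])
```

Emit:
arm_command([
  [[-0.2,0.04,0],[0,0,-0.03]],
  [[-0.4,0.08,0],[0,0,-0.06]],
  [[-0.6,0.12,0],[0,0,-0.09]],
  [[-0.75,0.16,-0.02],[0,0,-0.12]],
  [[-0.9,0.2,-0.03],[0,0,-0.16]],
])

```text
clock: 2.0
position: [422.1, -211.6, 313.7]
ee_rot: [-0.596, 0.803, -0.001, 0.0]
contact_force: [0.8, -0.4, -0.5]
gripper_width: 85.5
grasp_force: 0.0
```

```bash
python3 - <<'E'
from h import *
s=arm.read_state();print(s["position"],s["joints"],rel([511,-79,320],down(np.radians(187.1))))
E
```

```text
[ 422.05400425 -211.64509156  313.6700683 ] [-1.19412092e-01  6.63701301e-02 -2.04640934e-01  2.06722728e-04
 -1.29849860e+00 -1.73567963e-01] ([-0.611, -0.187, -0.025], [-0.0, -0.0, -0.133])
```

Emit:
arm_command([
  [[-0.2,-0.06,0],[0,0,-0.03]],
  [[-0.4,-0.12,0],[0,0,-0.06]],
  [[-0.6,-0.19,-0.02],[0,0,-0.1]],
  [[-0.6,-0.19,-0.02],[0,0,-0.13]],
  [[-0.6,-0.19,-0.02],[0,0,-0.13]],
])

```text
clock: 2.5
position: [511.5, -82.6, 317.7]
ee_rot: [0.746, -0.666, -0.0, 0.0]
contact_force: [-0.4, -0.9, 0.1]
gripper_width: 85.7
grasp_force: 0.0
```

```bash
python3 - <<'E'
from h import *
s=arm.read_state();print(s["position"],s["joints"])
im,d=arm.get_image("wrist");P=cloud("wrist",d);cv2.imwrite("pics/w1.png",im)
print(arm.spot_in("wrist","jar_center"))
m=(P[...,2]>105)&(P[...,2]<126)&(np.hypot(P[...,0]-511,P[...,1]+79)<60);Q=P[m][:,:2]
print(len(Q),cv2.minEnclosingCircle(Q.astype(np.float32)),cv2.minAreaRect(Q.astype(np.float32)))
print(rel([622.4,382.2,320],down(np.radians(187.1))))
E
```

```text
[511.54123825 -82.59911825 317.6796733 ] [ 1.53374390e-01  1.49651445e-01 -9.89799824e-02 -7.07293213e-05
 -1.32260981e+00 -4.09279044e-02]
[{'position': [258.0, 168.4], 'score': 0.91}, {'position': [469.6, 30.0], 'score': 0.91}, {'position': [370.7, 39.9], 'score': 0.7}, {'position': [388.5, 180.5], 'score': 0.67}]
1395 ((511.0751647949219, -78.5526351928711), 44.5419807434082) ((510.6978759765625, -78.70365905761719), (87.54595184326172, 88.03240203857422), 7.5416579246521)
([-1.807, -0.646, -0.009], [0.0, -0.0, -0.005])
```

View pics/w1.png

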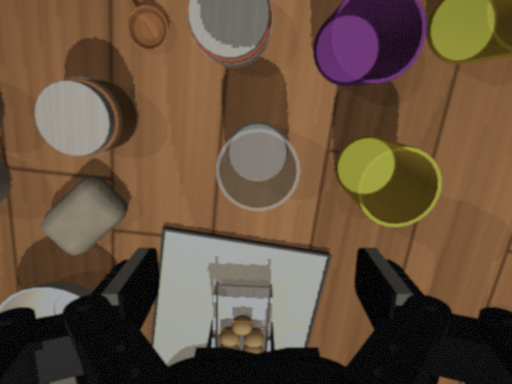

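The wrist view shows the clear jar at (258,168), and its rim circle at (511,-78.6) agrees with the top camera. Now to the funnel.

Emit:
arm_command([
  [[-0.18,-0.06,0],[0,0,0]],
  [[-0.36,-0.13,0],[0,0,0]],
  [[-0.54,-0.19,0],[0,0,0]],
  [[-0.72,-0.26,0],[0,0,0]],
  [[-0.9,-0.32,0],[0,0,0]],
])

```text
clock: 3.1
position: [565.7, 148.4, 318.5]
ee_rot: [0.743, -0.669, 0.0, -0.0]
contact_force: [1.2, 0.5, 1.0]
gripper_width: 85.6
grasp_force: 0.0
```

Emit:
arm_command([
  [[-0.18,-0.06,0],[0,0,0]],
  [[-0.36,-0.13,0.1],[0,0,0]],
  [[-0.54,-0.19,0.2],[0,0,0]],
  [[-0.72,-0.26,0.3],[0,0,0]],
  [[-0.9,-0.32,0.4],[0,0,0]],
])

```text
clock: 3.6
position: [618.2, 366.6, 225.0]
ee_rot: [0.743, -0.669, 0.0, -0.0]
contact_force: [1.1, 0.4, 0.3]
gripper_width: 85.6
grasp_force: 0.0
```

```bash
python3 - <<'E'
from h import *
s=arm.read_state();print(s["position"],s["joints"])
im,d=arm.get_image("wrist");P=cloud("wrist",d);cv2.imwrite("pics/w2.png",im)
c=np.hypot(P[...,0]-622,P[...,1]-382)<45
for z0,z1 in[(112,140),(122,140)]:
  Q=P[c&(P[...,2]>z0)&(P[...,2]<z1)];print(len(Q),Q.mean(0) if len(Q) else 0,cv2.minAreaRect(Q[:,:2].astype(np.float32)) if len(Q) else 0)
Q=P[(np.hypot(P[...,0]-543,P[...,1]-372)<85)&(P[...,2]>76)&(P[...,2]<90)];print(len(Q),cv2.minEnclosingCircle(Q[:,:2].astype(np.float32)))
print(rel([622.4,382.2,94],down(np.radians(187.1))))
E
```

```text
[618.21960084 366.63328979 224.96861321] [ 7.59575304e-01  5.51572297e-01  2.65345094e-01  2.03592426e-04
 -1.28428080e+00 -6.53878232e-01]
681 [621.71505471 387.93960474 122.54005818] ((621.5682983398438, 389.69549560546875), (12.04301643371582, 33.75470733642578), 7.655513286590576)
544 [621.6312282  389.23709028 123.30071841] ((621.5540161132812, 389.757568359375), (11.186327934265137, 32.977447509765625), 8.842059135437012)
1450 ((547.4541015625, 378.97174072265625), 80.33741760253906)
([-0.039, -0.028, 0.492], [0.002, -0.001, -0.005])
```

```bash
python3 - <<'E'
from h import *
s=arm.read_state();print(s["position"])
im,d=arm.get_image("wrist");P=cloud("wrist",d);print(arm.read_state()["position"])
c=np.hypot(P[...,0]-622,P[...,1]-382)<45
for z0,z1 in[(112,140),(125,140)]:
  Q=P[c&(P[...,2]>z0)&(P[...,2]<z1)];print(len(Q),Q.mean(0) if len(Q) else 0,cv2.minAreaRect(Q[:,:2].astype(np.float32)) if len(Q) else 0)
Q=P[(np.hypot(P[...,0]-543,P[...,1]-372)<85)&(P[...,2]>76)&(P[...,2]<90)];print(len(Q),cv2.minEnclosingCircle(Q[:,:2].astype(np.float32)))
print(rel([622,382.6,94],down(np.radians(187.1))))
E
```

```text
[617.21180276 372.07571751 217.14900866]
[616.20658378 368.92498376 217.98884773]
778 [622.23422412 378.65086962 130.37427488] ((622.1566772460938, 380.7698669433594), (12.052823066711426, 33.115142822265625), 7.9285359382629395)
708 [622.11421812 379.87966451 131.53618268] ((622.0640258789062, 380.7830505371094), (12.029414176940918, 33.06861114501953), 7.346817970275879)
3205 ((547.5252685546875, 369.2098693847656), 80.23560333251953)
([-0.054, -0.033, 0.495], [0.003, -0.001, -0.005])
```

Emit:
arm_command([
  [[-0.02,-0.02,0.1],[0,0,-0.005]],
  [[-0.04,-0.02,0.15],[0,0,-0.005]],
  [[-0.04,-0.02,0.2],[0,0,-0.005]],
  [[-0.04,-0.02,0.2],[0,0,-0.005]],
  [[-0.04,-0.02,0.2],[0,0,-0.005]],
])

```text
clock: 4.2
position: [621.6, 376.6, 176.3]
ee_rot: [0.75, -0.662, 0.0, -0.0]
contact_force: [0.0, -0.3, 0.3]
gripper_width: 85.4
grasp_force: 0.0
```

```bash
python3 - <<'E'
from h import *
s=arm.read_state();print(s["position"],s["joint_vel"].round(3) if hasattr(s["joint_vel"],"round") else s["joint_vel"])
print(rel([622,381.8,94],down(np.radians(187.4))))
E
```

```text
[621.60362859 376.64930891 176.28638886] [ 0.003 -0.014  0.02   0.002  0.001  0.001]
([-0.02, -0.004, 0.329], [-0.0, 0.0, -0.002])
```

Emit:
arm_command([
  [[-0.02,0,0.1],[0,0,0]],
  [[-0.02,0,0.2],[0,0,0]],
  [[-0.02,0,0.28],[0,0,0]],
  [[-0.02,0,0.33],[0,0,0]],
  [[-0.02,0,0.33],[0,0,0]],
])

```text
clock: 4.7
position: [620.2, 381.6, 91.8]
ee_rot: [0.75, -0.662, -0.0, 0.001]
contact_force: [0.1, -0.4, -0.6]
gripper_width: 85.2
grasp_force: 0.0
```

Emit:
arm_command([
  [[0,0,0],[0,0,0]],
  [[0,0,0],[0,0,0]],
  [[0,0,0],[0,0,0]],
  [[0,0,0],[0,0,0]],
  [[0,0,0],[0,0,0]],
], grip=0)

```text
clock: 5.2
position: [620.9, 382.5, 93.5]
ee_rot: [0.75, -0.661, 0.0, -0.001]
contact_force: [1.5, -0.7, 0.2]
gripper_width: 12.5
grasp_force: 0.1
```

Emit:
arm_command([
  [[0,0,0],[0,0,0]],
  [[0,0,0],[0,0,0]],
  [[0,0,0],[0,0,0]],
  [[0,0,0],[0,0,0]],
])

```text
clock: 5.6
position: [620.9, 382.4, 93.4]
ee_rot: [0.75, -0.661, 0.0, -0.0]
contact_force: [0.8, -0.0, 2.3]
gripper_width: 11.4
grasp_force: 59.6
```

Emit:
arm_command([
  [[0,0,-0.1],[0,0,0]],
  [[0,0,-0.25],[0,0,0]],
  [[0,0,-0.45],[0,0,0]],
  [[0.1,0.02,-0.65],[0,0,0]],
  [[0.2,0.05,-0.76],[0,0,0]],
])

```text
clock: 6.1
position: [614.7, 331.8, 285.1]
ee_rot: [0.751, -0.661, 0.0, -0.001]
contact_force: [0.2, 0.1, -0.9]
gripper_width: 11.6
grasp_force: 59.1
```

```bash
python3 - <<'E'
from h import *
s=arm.read_state();print(s["position"],s["ee_rot"])
print(rel([590.4,-69,280],down(np.radians(187.25))))
E
```

```text
[614.73588203 331.76888582 285.13605206] [ 7.50579586e-01 -6.60778855e-01  3.23699172e-04 -1.21828334e-03]
([1.578, 0.3, 0.018], [-0.001, 0.0, 0.0])
```

Emit:
arm_command([
  [[0.15,0.03,0],[0,0,0]],
  [[0.32,0.06,0],[0,0,0]],
  [[0.5,0.09,0],[0,0,0]],
  [[0.65,0.12,0],[0,0,0]],
  [[0.8,0.15,0],[0,0,0]],
])

```text
clock: 6.6
position: [601.5, 126.4, 282.2]
ee_rot: [0.75, -0.661, -0.001, 0.0]
contact_force: [1.0, 0.1, -0.8]
gripper_width: 11.3
grasp_force: 59.0
```

Emit:
arm_command([
  [[0.16,0.03,0],[0,0,0]],
  [[0.32,0.06,0],[0,0,0]],
  [[0.5,0.1,0],[0,0,0]],
  [[0.65,0.13,0],[0,0,0]],
  [[0.75,0.14,0],[0,0,0]],
])

```text
clock: 7.1
position: [589.9, -64.7, 282.3]
ee_rot: [0.749, -0.662, -0.001, 0.0]
contact_force: [-0.2, -0.4, -1.2]
gripper_width: 11.3
grasp_force: 59.0
```

Emit:
arm_command([
  [[0,0,0],[0,0,0]],
  [[0,0,0],[0,0,0]],
  [[0,0,0],[0,0,0]],
  [[0,0,0],[0,0,0]],
])

```text
clock: 7.5
position: [591.1, -61.3, 282.7]
ee_rot: [0.751, -0.661, -0.0, 0.0]
contact_force: [0.3, 0.3, -1.6]
gripper_width: 11.1
grasp_force: 59.0
```

```bash
python3 - <<'E'
from h import *
s=arm.read_state();print(s["position"],s["ee_rot"],s["joint_vel"])
im,d=arm.get_image("top");P=cloud("top",d)
z=s["position"][2]-9.4-4+0  # rim height in hand
print("rim z",z)
cx,cy=s["position"][:2]-80*np.array([np.cos(np.radians(7.25)),np.sin(np.radians(7.25))]);print(cx,cy)
m=(np.hypot(P[...,0]-cx,P[...,1]-cy)<90)&(P[...,2]>z-12)&(P[...,2]<z+14);Q=P[m]
print(len(Q),Q.min(0),Q.max(0),cv2.minEnclosingCircle(Q[:,:2].astype(np.float32)),cv2.minAreaRect(Q[:,:2].astype(np.float32)))
# plane fit on rim
r=np.hypot(*(Q[:,:2]-[cx,cy]).T);q=Q[(r>68)&(r<78)];A=np.c_[q[:,:2]-[cx,cy],np.ones(len(q))];print(len(q),np.linalg.lstsq(A,q[:,2],rcond=None)[0])
cv2.imwrite("pics/t2.png",im)
w,_=arm.get_image("wrist");sc,_=arm.get_image("scene");cv2.imwrite("pics/s2.png",np.vstack([np.hstack([w,sc])])[:, :][::1]) 
cv2.imwrite("pics/s2.png",cv2.resize(np.hstack([im[100:300,150:400],sc[60:260,100:350]]),(800,320)))
print(rel([590.4,-69,280],down(np.radians(187.25))))
E
```

```text
[591.06317324 -61.26694135 282.66738283] [ 7.50516974e-01 -6.60851133e-01 -2.22846684e-04  5.29772325e-05] [ 0.00139826 -0.00176671  0.00178784  0.00241634  0.00079324  0.00068472]
rim z 269.2673828303003
511.7027772636827 -71.36285887735664
1043 [ 437.62107257 -144.04333463  257.2760006 ] [584.86984521   2.82923337 278.27166513] ((513.169677734375, -70.53838348388672), 75.85003662109375) ((510.837646484375, -70.55084991455078), (147.35826110839844, 146.6510772705078), 88.42861938476562)
709 [-1.01553423e-02 -4.29755203e-03  2.67288724e+02]
([0.029, 0.007, 0.012], [0.0, 0.0, 0.0])
```

View pics/s2.png

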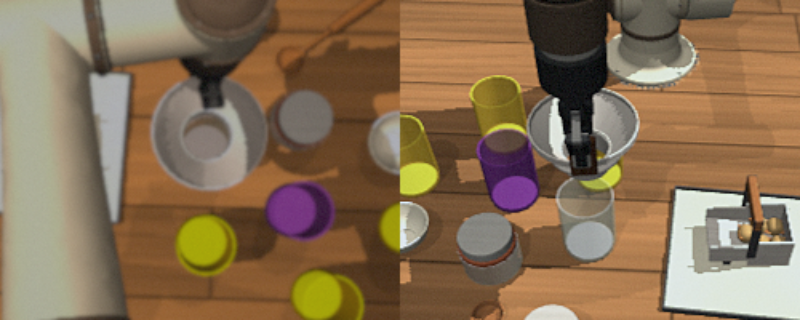

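The funnel hangs level above and about 8 mm to the +y side of the jar. I shift it by that and lower.

Emit:
arm_command([
  [[0.03,0.005,0.05],[0,0,0]],
  [[0.031,0.005,0.12],[0,0,0]],
  [[0.031,0.005,0.2],[0,0,0]],
  [[0.031,0.005,0.24],[0,0,0]],
  [[0.031,0.005,0.24],[0,0,0]],
])

```text
clock: 8.15
position: [589.6, -70.4, 220.6]
ee_rot: [0.75, -0.661, -0.002, 0.002]
contact_force: [-0.6, 0.5, -0.5]
gripper_width: 11.3
grasp_force: 59.0
```

Emit:
arm_command([
  [[0,0,0.02],[0,0,0]],
  [[0,0,0.04],[0,0,0]],
  [[0,0,0.06],[0,0,0]],
  [[0,0,0.08],[0,0,0]],
  [[0,0,0.08],[0,0,0]],
])

```text
clock: 8.65
position: [590.3, -70.2, 202.1]
ee_rot: [0.75, -0.661, -0.001, 0.0]
contact_force: [0.4, -0.7, -2.2]
gripper_width: 11.7
grasp_force: 59.0
```

```bash
python3 - <<'E'
from h import *
s=arm.read_state();print(s["position"],s["contact_force"],s["wrist_torque"])
E
```

```text
[590.29697847 -70.16500321 202.07625706] [ 0.43185352 -0.69545313 -2.24657416] [ 0.04744167 -0.0527852   0.01600057]
```

Emit:
arm_command([
  [[0,0,0.02],[0,0,0]],
  [[0,0,0.04],[0,0,0]],
  [[0,0,0.06],[0,0,0]],
  [[0,0,0.08],[0,0,0]],
  [[0,0,0.08],[0,0,0]],
])

```text
clock: 9.15
position: [590.2, -70.2, 181.8]
ee_rot: [0.75, -0.661, -0.001, 0.001]
contact_force: [-0.6, 0.1, -1.4]
gripper_width: 11.1
grasp_force: 59.0
```

Emit:
arm_command([
  [[0,0,0.005],[0,0,0]],
  [[0,0,0.01],[0,0,0]],
  [[0,0,0.01],[0,0,0]],
])

```text
clock: 9.45
position: [590.8, -70.2, 180.4]
ee_rot: [0.75, -0.661, 0.0, -0.0]
contact_force: [-0.1, -0.1, -0.4]
gripper_width: 11.3
grasp_force: 59.0
```

Contact expected at about 179.4, so I go down slightly more.

Emit:
arm_command([
  [[0,0,0.004],[0,0,0]],
  [[0,0,0.007],[0,0,0]],
  [[0,0,0.007],[0,0,0]],
])

```text
clock: 9.75
position: [591.1, -70.3, 179.4]
ee_rot: [0.75, -0.661, 0.0, -0.0]
contact_force: [0.3, -0.4, 2.8]
gripper_width: 11.0
grasp_force: 59.5
```

Emit:
arm_command([
  [[0,0,0],[0,0,0]],
  [[0,0,0],[0,0,0]],
  [[0,0,0],[0,0,0]],
  [[0,0,0],[0,0,0]],
  [[0,0,0],[0,0,0]],
], grip=1)

```text
clock: 10.25
position: [590.7, -70.2, 178.6]
ee_rot: [0.75, -0.661, -0.0, 0.0]
contact_force: [-0.4, 0.3, 0.2]
gripper_width: 82.7
grasp_force: 0.0
```

Emit:
arm_command([
  [[0,0,-0.05],[0,0,0]],
  [[0,0,-0.15],[0,0,0]],
  [[0,0,-0.3],[0,0,0]],
  [[0,0,-0.45],[0,0,0]],
  [[0,0,-0.6],[0,0,0]],
])

```text
clock: 10.75
position: [590.6, -70.3, 331.4]
ee_rot: [0.75, -0.661, 0.001, -0.0]
contact_force: [0.7, 0.2, -0.1]
gripper_width: 85.7
grasp_force: 0.0
```

```bash
python3 - <<'E'
from h import *
s=arm.read_state();print(s["position"],s["joints"])
im,d=arm.get_image("scene");cv2.imwrite("pics/s3.png",im[100:280,100:400])
im,d=arm.get_image("top");P=cloud("top",d)
m=(np.hypot(P[...,0]-511,P[...,1]+79)<95)&(P[...,2]>155)&(P[...,2]<182);Q=P[m];print(len(Q),cv2.minAreaRect(Q[:,:2].astype(np.float32)))
print(rel([505.3,180,290],down(np.radians(273.6))))
E
```

```text
[590.56891676 -70.33588482 331.43397054] [ 1.53671608e-01  2.82003021e-01  1.05390361e-01  3.54758076e-04
 -1.39285924e+00 -2.82602981e-02]
755 ((509.988525390625, -79.07734680175781), (149.2942657470703, 144.1958770751953), 72.710693359375)
([-1.04, 0.225, 0.181], [-0.003, -0.004, -0.48])
```

Emit:
arm_command([
  [[-0.15,0.03,0],[0,0,-0.04]],
  [[-0.3,0.06,0],[0,0,-0.09]],
  [[-0.45,0.1,0],[0,0,-0.135]],
  [[-0.6,0.13,0.03],[0,0,-0.18]],
  [[-0.75,0.16,0.06],[0,0,-0.225]],
])

```text
clock: 11.35
position: [527.0, 112.0, 314.5]
ee_rot: [0.934, -0.358, 0.001, -0.001]
contact_force: [0.4, -0.3, -0.3]
gripper_width: 85.1
grasp_force: 0.0
```

```bash
python3 - <<'E'
from h import *
print(rel([505.3,180,260],down(np.radians(273.6))))
E
```

```text
([-0.246, -0.144, 0.218], [-0.0, -0.0, -0.253])
```

Emit:
arm_command([
  [[-0.06,-0.03,0.05],[0,0,-0.04]],
  [[-0.12,-0.07,0.1],[0,0,-0.08]],
  [[-0.2,-0.12,0.16],[0,0,-0.13]],
  [[-0.22,-0.13,0.2],[0,0,-0.18]],
  [[-0.22,-0.13,0.2],[0,0,-0.225]],
])

```text
clock: 11.85
position: [507.7, 172.5, 262.5]
ee_rot: [1.0, -0.015, -0.001, 0.001]
contact_force: [0.7, -0.7, -0.8]
gripper_width: 85.2
grasp_force: 0.0
```

Emit:
arm_command([
  [[0,0,0],[0,0,-0.01]],
  [[0,0,0],[0,0,-0.02]],
  [[0,0,0],[0,0,-0.02]],
  [[0,0,0],[0,0,-0.02]],
])

```text
clock: 12.25
position: [508.9, 171.9, 264.1]
ee_rot: [1.0, 0.013, 0.0, -0.0]
contact_force: [-0.4, -0.2, 0.1]
gripper_width: 85.5
grasp_force: 0.0
```

```bash
python3 - <<'E'
from h import *
s=arm.read_state();print(s["position"],s["joints"],s["joint_vel"])
im,d=arm.get_image("wrist");P=cloud("wrist",d)
m=(np.hypot(P[...,0]-505,P[...,1]-180)<60)&(P[...,2]>115)&(P[...,2]<135);Q=P[m];print(len(Q),Q.mean(0),cv2.minAreaRect(Q[:,:2].astype(np.float32)))
print(rel([505.3,180,95],down(np.radians(273.6))))
E
```

```text
[508.87108316 171.87386797 264.07122463] [ 6.27853492e-01  2.11901172e-01 -1.54477098e-01  7.05009503e-05
 -1.20386064e+00  9.67933508e-01] [-0.00075776  0.00065803 -0.00356987  0.00016151  0.00211104  0.00239001]
1678 [508.19878981 182.64641373 125.80546082] ((505.39642333984375, 182.6820068359375), (93.88655853271484, 14.066679000854492), 3.5315279960632324)
([-0.014, -0.033, 0.676], [-0.0, -0.0, -0.012])
```

Emit:
arm_command([
  [[-0.014,-0.038,0.15],[0,0,-0.01]],
  [[-0.014,-0.038,0.3],[0,0,-0.012]],
  [[-0.014,-0.038,0.45],[0,0,-0.012]],
  [[-0.014,-0.038,0.6],[0,0,-0.012]],
  [[-0.014,-0.038,0.67],[0,0,-0.012]],
])

```text
clock: 12.8
position: [503.3, 180.1, 93.0]
ee_rot: [1.0, 0.031, -0.002, 0.001]
contact_force: [-1.0, -0.9, -1.0]
gripper_width: 85.5
grasp_force: 0.0
```

Emit:
arm_command([
  [[0,0,0],[0,0,0]],
  [[0,0,0],[0,0,0]],
  [[0,0,0],[0,0,0]],
  [[0,0,0],[0,0,0]],
])

```text
clock: 13.2
position: [505.9, 181.8, 97.8]
ee_rot: [0.999, 0.032, 0.001, -0.001]
contact_force: [0.2, -0.4, 0.3]
gripper_width: 85.8
grasp_force: 0.0
```

Emit:
arm_command([
  [[0,0,0],[0,0,0]],
  [[0,0,0],[0,0,0]],
  [[0,0,0],[0,0,0]],
  [[0,0,0],[0,0,0]],
  [[0,0,0],[0,0,0]],
], grip=0)

```text
clock: 13.7
position: [505.2, 181.5, 96.3]
ee_rot: [0.999, 0.032, 0.0, -0.0]
contact_force: [-1.3, 5.0, 0.2]
gripper_width: 13.1
grasp_force: 60.5
```

Emit:
arm_command([
  [[0,0,0],[0,0,0]],
  [[0,0,0],[0,0,0]],
  [[0,0,0],[0,0,0]],
  [[0,0,0],[0,0,0]],
])

```text
clock: 14.1
position: [505.3, 181.5, 96.3]
ee_rot: [0.999, 0.032, 0.0, -0.0]
contact_force: [0.6, 1.3, 1.4]
gripper_width: 13.1
grasp_force: 59.0
```

Emit:
arm_command([
  [[0,0,-0.04],[0,0,0]],
  [[0,0,-0.1],[0,0,0]],
  [[0,0,-0.18],[0,0,0]],
  [[0,0,-0.26],[0,0,0]],
  [[0,0,-0.34],[0,0,0]],
])

```text
clock: 14.6
position: [504.1, 180.5, 181.6]
ee_rot: [1.0, 0.031, -0.001, 0.001]
contact_force: [-0.4, -0.4, -2.9]
gripper_width: 13.2
grasp_force: 58.6
```

Emit:
arm_command([
  [[0,0.005,-0.09],[0,0,0]],
  [[0,0.02,-0.18],[0,0,0]],
  [[0,0.05,-0.26],[0,0,0]],
  [[0,0.09,-0.32],[0,0,0]],
  [[-0.01,0.13,-0.36],[0,0,0]],
])

```text
clock: 15.1
position: [504.3, 148.0, 272.0]
ee_rot: [1.0, 0.032, -0.0, -0.0]
contact_force: [-1.3, -0.5, -3.7]
gripper_width: 13.4
grasp_force: 58.6
```

Emit:
arm_command([
  [[0,0.05,0],[0,0,0]],
  [[-0.01,0.1,0],[0,0,0]],
  [[-0.01,0.15,0],[0,0,0]],
  [[-0.01,0.2,0],[0,0,0]],
  [[-0.02,0.25,0],[0,0,0]],
])

```text
clock: 15.6
position: [503.6, 84.8, 270.6]
ee_rot: [1.0, 0.031, -0.0, 0.0]
contact_force: [-0.0, -0.1, -3.5]
gripper_width: 12.8
grasp_force: 58.6
```

Emit:
arm_command([
  [[0,0.05,0],[0,0,0]],
  [[-0.01,0.1,0],[0,0,0]],
  [[-0.01,0.14,0],[0,0,0]],
  [[-0.01,0.17,0],[0,0,0]],
  [[-0.01,0.19,0],[0,0,0]],
])

```text
clock: 16.1
position: [504.2, 37.7, 271.2]
ee_rot: [1.0, 0.031, 0.0, -0.0]
contact_force: [0.4, 0.2, -3.1]
gripper_width: 13.1
grasp_force: 58.6
```

Emit:
arm_command([
  [[0,0.01,0],[0,0,0]],
  [[0,0.01,0],[0,0,0]],
  [[0,0.01,0],[0,0,0]],
])

```text
clock: 16.4
position: [504.4, 36.2, 271.1]
ee_rot: [0.999, 0.032, 0.0, -0.0]
contact_force: [-0.4, -0.2, -3.6]
gripper_width: 13.3
grasp_force: 58.6
```

```bash
python3 - <<'E'
from h import *
s=arm.read_state();print(s["position"],s["joints"],s["joint_vel"])
im,d=arm.get_image("top");cv2.imwrite("pics/t4.png",cv2.resize(im[110:270,170:330],(480,480)))
P=cloud("top",d)
m=(np.hypot(P[...,0]-506,P[...,1]-17)<95)&(P[...,2]>212)&(P[...,2]<250);Q=P[m];print(len(Q),Q.min(0),Q.max(0))
im,d=arm.get_image("scene");cv2.imwrite("pics/s4.png",np.hstack([cv2.resize(im[60:240,160:340],(400,400)),cv2.resize(cv2.imread("pics/t4.png"),(400,400))]))
print(rel([506,17,271],down(np.radians(273.7))))
E
```

```text
[504.37929265  36.19828973 271.13814598] [ 3.93083099e-01  1.52060502e-01 -2.11823757e-01 -1.47392614e-04
 -1.20679186e+00  1.24140322e+00] [ 3.09319330e-03 -7.48606182e-04 -4.96180653e-04  1.12788660e-03
 -8.56192474e-05 -7.55153307e-03]
243 [457.73226831 -31.98913538 212.03441326] [550.12946727  98.86180894 243.78437646]
([0.002, 0.077, 0.001], [-0.0, -0.0, -0.0])
```

View pics/s4.png

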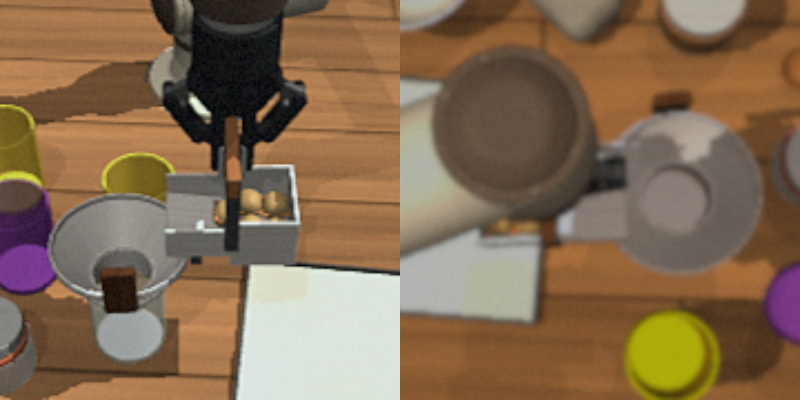

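The scoop hangs level in the left view, with all nuts at the back (about 245,205), and the funnel is seated upright. I start tipping about the lip.

Emit:
arm_command([
  [[0,0.02,-0.01],[0.01,0,0]],
  [[0,0.05,-0.02],[0.025,0,0]],
  [[0,0.09,-0.035],[0.045,0,0]],
  [[0,0.13,-0.05],[0.065,0,0]],
  [[0,0.155,-0.06],[0.083,0,0]],
])

```text
clock: 17.0
position: [507.0, -3.1, 286.7]
ee_rot: [0.991, 0.032, -0.004, -0.131]
contact_force: [0.4, -0.6, -3.6]
gripper_width: 12.7
grasp_force: 58.7
```

```bash
cat >> h.py <<'E'
def tip(th,lip=(510.5,-49,205),yaw=273.7):
    r=down(np.radians(yaw))*R.from_rotvec([np.radians(th),0,0]); return np.array(lip)-r.apply([0,66,66.3]), r
E
python3 - <<'E'
from h import *
s=arm.read_state();print(s["position"],s["joints"],R.from_quat(s["ee_rot"]).as_matrix()[:,2].round(3))
for t in (15,20,25,30,35,40,45,50): print(t,rel(*tip(t)))
E
```

```text
[507.02671577  -3.06104563 286.72610913] [ 0.14644098  0.16972879 -0.07376242 -0.27065153 -1.31336778  1.55598306] [-0.016  0.259 -0.966]
15 ([0.002, -0.001, 0.003], [-0.0, -0.0, -0.0])
20 ([0.002, 0.023, -0.019], [0.028, -0.0, -0.0])
25 ([0.002, 0.049, -0.039], [0.055, -0.0, -0.0])
30 ([0.002, 0.076, -0.056], [0.083, -0.0, -0.0])
35 ([0.002, 0.105, -0.072], [0.111, -0.0, -0.0])
40 ([0.002, 0.135, -0.084], [0.139, -0.0, 0.0])
45 ([0.002, 0.167, -0.094], [0.166, -0.0, 0.0])
50 ([0.002, 0.198, -0.101], [0.194, -0.0, 0.0])
```

Emit:
arm_command([
  [[0,0.011,-0.009],[0.014,0,0]],
  [[0.001,0.023,-0.019],[0.028,0,0]],
  [[0.002,0.036,-0.029],[0.042,0,0]],
  [[0.002,0.049,-0.039],[0.055,0,0]],
  [[0.002,0.062,-0.048],[0.069,0,0]],
])

```text
clock: 17.5
position: [508.7, -21.0, 294.1]
ee_rot: [0.971, 0.031, -0.007, -0.237]
contact_force: [0.3, 0.3, -3.5]
gripper_width: 13.4
grasp_force: 58.8
```

Emit:
arm_command([
  [[0,0,0],[0,0,0]],
  [[0,0,0],[0,0,0]],
  [[0,0,0],[0,0,0]],
])

```text
clock: 17.8
position: [508.4, -20.4, 293.9]
ee_rot: [0.971, 0.031, -0.007, -0.236]
contact_force: [-0.8, -0.4, -2.5]
gripper_width: 13.3
grasp_force: 58.9
```

```bash
python3 - <<'E'
from h import *
s=arm.read_state();print(s["position"],s["joints"],s["contact_force"])
im,d=arm.get_image("scene");cv2.imwrite("pics/s5.png",cv2.resize(im[60:240,160:340],(400,400)))
print(arm.spot_in("scene","nut0_center"))
for t in (30,35,40,45,50): print(t,rel(*tip(t)))
E
```

```text
[508.35002949 -20.38388528 293.85913738] [-0.02857841  0.21718538  0.02247657 -0.47879323 -1.43998002  1.74275151] [-0.81736085 -0.39548223 -2.53182416]
[{'position': [156.1, 212.3], 'score': 0.75}, {'position': [210.4, 176.6], 'score': 0.35}]
30 ([0.001, 0.015, -0.014], [0.015, -0.0, 0.0])
35 ([0.001, 0.04, -0.035], [0.043, -0.0, 0.0])
40 ([0.001, 0.067, -0.054], [0.07, -0.0, 0.0])
45 ([0.001, 0.095, -0.07], [0.098, -0.0, 0.0])
50 ([0.001, 0.125, -0.083], [0.126, -0.0, 0.0])
```

View pics/s5.png

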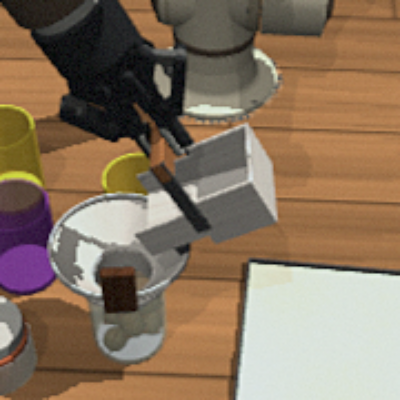

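The nuts are already out and lie in the jar at about (130,330). I tip on to 45° to be sure it is empty.

Emit:
arm_command([
  [[0,0.015,-0.014],[0.015,0,0]],
  [[0,0.04,-0.035],[0.043,0,0]],
  [[0,0.067,-0.054],[0.07,0,0]],
  [[0,0.095,-0.07],[0.098,0,0]],
  [[0,0.095,-0.07],[0.098,0,0]],
])

```text
clock: 18.4
position: [510.5, -51.8, 296.4]
ee_rot: [0.923, 0.027, -0.013, -0.383]
contact_force: [0.5, 1.1, -3.0]
gripper_width: 13.1
grasp_force: 59.2
```

Emit:
arm_command([
  [[0,0,0],[0,0,0]],
  [[0,0,0],[0,0,0]],
  [[0,0,0],[0,0,0]],
  [[0,0,0],[0,0,0]],
  [[0,0,0],[0,0,0]],
])

```text
clock: 18.9
position: [510.2, -49.2, 298.8]
ee_rot: [0.923, 0.03, -0.012, -0.382]
contact_force: [-0.5, -0.0, -2.9]
gripper_width: 13.0
grasp_force: 59.2
```

```bash
python3 - <<'E'
from h import *
f=[]
s=arm.read_state();print(s["position"],s["joints"])
for t in (45,20,0): print(t,rel(*tip(t)), tip(t)[0])
E
```

```text
[510.15937614 -49.22376878 298.81247443] [-0.25602433  0.3224367   0.12820669 -0.73849792 -1.65224688  1.93561092]
45 ([0.001, 0.001, 0.001], [0.0, -0.0, 0.0]) [510.51368937 -49.21168987 298.55022715]
20 ([0.001, -0.087, 0.137], [-0.139, -0.0, 0.0]) [507.96105522  -9.73822998 289.87495022]
0 ([0.001, -0.11, 0.265], [-0.25, -0.0, 0.0]) [506.24086766  16.86243081 271.3       ]
```

Emit:
arm_command([
  [[0,-0.018,0.02],[-0.025,0,0]],
  [[0,-0.037,0.045],[-0.055,0,0]],
  [[0,-0.062,0.085],[-0.095,0,0]],
  [[0,-0.087,0.137],[-0.139,0,0]],
  [[0,-0.102,0.185],[-0.18,0,0]],
])

```text
clock: 19.4
position: [507.2, 1.6, 285.0]
ee_rot: [0.994, 0.032, -0.002, -0.108]
contact_force: [-0.7, 0.3, -2.8]
gripper_width: 13.4
grasp_force: 59.2
```

```bash
python3 - <<'E'
from h import *
im,d=arm.get_image("scene");cv2.imwrite("pics/s6.png",cv2.resize(np.vstack([im[60:260,130:380]]),(600,480)))
s=arm.read_state();print(s["position"],s["contact_force"])
print(rel([505.3,70,271],down(np.radians(273.7))))
E
```

```text
[505.80197886   5.85650426 283.94119996] [-2.41870732 -1.14443827 -4.98016716]
([0.016, -0.239, 0.105], [-0.068, -0.0, 0.002])
```

View pics/s6.png

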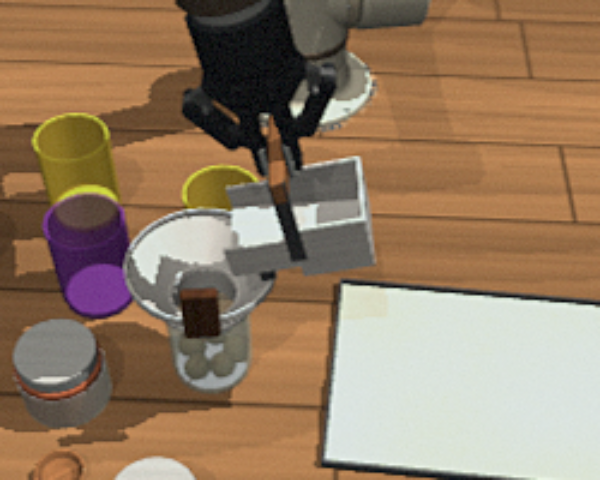

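The scoop is empty and the nuts lie in the jar at (210,350). I carry the scoop back to the tray.

Emit:
arm_command([
  [[0,-0.04,0],[-0.03,0,0]],
  [[0.01,-0.12,0.02],[-0.07,0,0]],
  [[0.015,-0.25,0.04],[-0.07,0,0]],
  [[0.02,-0.4,0.06],[-0.07,0,0]],
  [[0.03,-0.55,0.1],[-0.07,0,0]],
])

```text
clock: 19.95
position: [504.8, 142.5, 290.0]
ee_rot: [0.999, 0.032, -0.0, -0.001]
contact_force: [0.8, 0.6, -2.1]
gripper_width: 13.1
grasp_force: 59.8
```

Emit:
arm_command([
  [[0,-0.07,0],[0,0,0]],
  [[0,-0.1,0],[0,0,0]],
  [[0,-0.1,0],[0,0,0]],
  [[0,-0.1,0],[0,0,0]],
])

```text
clock: 20.35
position: [503.8, 164.9, 289.3]
ee_rot: [1.0, 0.031, -0.0, 0.0]
contact_force: [0.1, -0.1, -2.6]
gripper_width: 13.1
grasp_force: 59.8
```

```bash
python3 - <<'E'
from h import *
s=arm.read_state();print(s["position"],s["joint_vel"])
print(rel([505.3,181.5,96.5],down(np.radians(273.7))))
E
```

```text
[503.82740387 164.86130643 289.2793931 ] [-0.01148001 -0.00275724 -0.00171089  0.004673    0.00301423 -0.00216749]
([0.011, -0.066, 0.771], [0.0, 0.0, -0.001])
```

Emit:
arm_command([
  [[0,-0.03,0.16],[0,0,0]],
  [[0.01,-0.06,0.33],[0,0,0]],
  [[0.01,-0.065,0.5],[0,0,0]],
  [[0.01,-0.065,0.65],[0,0,0]],
  [[0.01,-0.065,0.72],[0,0,0]],
])

```text
clock: 20.85
position: [503.6, 179.4, 105.8]
ee_rot: [1.0, 0.03, -0.003, 0.002]
contact_force: [0.7, -0.3, -3.4]
gripper_width: 13.1
grasp_force: 59.7
```

Emit:
arm_command([
  [[0,0,0.01],[0,0,0]],
  [[0,0,0.02],[0,0,0]],
  [[0,0,0.03],[0,0,0]],
  [[0,0,0.04],[0,0,0]],
  [[0,0,0.04],[0,0,0]],
])

```text
clock: 21.35
position: [505.8, 182.1, 100.0]
ee_rot: [1.0, 0.032, 0.001, -0.0]
contact_force: [0.1, 0.3, -3.5]
gripper_width: 13.2
grasp_force: 59.7
```

Emit:
arm_command([
  [[0,0,0.006],[0,0,0]],
  [[0,0,0.012],[0,0,0]],
  [[0,0,0.016],[0,0,0]],
  [[0,0,0.016],[0,0,0]],
])

```text
clock: 21.75
position: [505.7, 182.3, 96.2]
ee_rot: [0.999, 0.032, 0.0, -0.0]
contact_force: [-3.5, 0.2, 3.0]
gripper_width: 13.2
grasp_force: 60.8
```

Contact. I release and lift.

Emit:
arm_command([
  [[0,0,0],[0,0,0]],
  [[0,0,0],[0,0,0]],
  [[0,0,0],[0,0,0]],
  [[0,0,0],[0,0,0]],
  [[0,0,0],[0,0,0]],
], grip=1)

```text
clock: 22.25
position: [505.6, 182.0, 95.3]
ee_rot: [0.999, 0.032, 0.0, 0.0]
contact_force: [-0.5, -0.5, -0.1]
gripper_width: 83.8
grasp_force: 0.0
```

Emit:
arm_command([
  [[0,0,-0.08],[0,0,0]],
  [[0,0,-0.25],[0,0,0]],
  [[0,0,-0.45],[0,0,0]],
  [[0,0,-0.65],[0,0,0]],
  [[0,0.1,-0.85],[0,0,0.04]],
])

```text
clock: 22.75
position: [507.2, 160.7, 305.2]
ee_rot: [1.0, -0.031, 0.001, -0.001]
contact_force: [1.1, 1.1, 0.1]
gripper_width: 85.6
grasp_force: 0.0
```

```bash
python3 - <<'E'
from h import *
s=arm.read_state();print(s["position"])
im,d=arm.get_image("scene");P=cloud("scene",d)
m=(np.hypot(P[...,0]-505,P[...,1]-181)<55)&(P[...,2]>115)&(P[...,2]<135);Q=P[m];print(len(Q),Q.mean(0))
print(rel([590.7,-70.2,310],down(np.radians(187.25))))
E
```

```text
[507.1718792  160.71575521 305.21954693]
207 [508.75607055 182.67878625 124.25641335]
([0.384, 0.89, 0.017], [-0.005, -0.003, 0.438])
```

Emit:
arm_command([
  [[0.06,0.15,0],[0,0,0.04]],
  [[0.12,0.3,0],[0,0,0.085]],
  [[0.19,0.45,0],[0,0,0.13]],
  [[0.26,0.6,0],[0,0,0.175]],
  [[0.33,0.75,0],[0,0,0.22]],
])

```text
clock: 23.3
position: [577.9, -34.2, 302.3]
ee_rot: [0.929, -0.37, -0.0, -0.0]
contact_force: [1.0, 0.8, 0.6]
gripper_width: 85.7
grasp_force: 0.0
```

```bash
python3 - <<'E'
from h import *
print(rel([590.7,-70.2,290],down(np.radians(187.25))))
E
```

```text
([0.136, 0.069, 0.049], [-0.0, 0.0, 0.218])
```

Emit:
arm_command([
  [[0.05,0.03,0],[0,0,0.045]],
  [[0.1,0.05,0.02],[0,0,0.09]],
  [[0.13,0.07,0.03],[0,0,0.135]],
  [[0.13,0.07,0.05],[0,0,0.18]],
  [[0.13,0.07,0.05],[0,0,0.215]],
])

```text
clock: 23.8
position: [588.9, -68.1, 288.6]
ee_rot: [0.754, -0.657, -0.001, 0.001]
contact_force: [-0.5, 1.2, -0.3]
gripper_width: 85.3
grasp_force: 0.0
```

Emit:
arm_command([
  [[0,0,0],[0,0,0]],
  [[0,0,0],[0,0,0]],
  [[0,0,0],[0,0,0]],
])

```text
clock: 24.1
position: [589.4, -67.5, 290.1]
ee_rot: [0.756, -0.655, 0.0, -0.0]
contact_force: [-0.5, 0.7, -0.5]
gripper_width: 85.3
grasp_force: 0.0
```

```bash
python3 - <<'E'
from h import *
s=arm.read_state();print(s["position"])
im,d=arm.get_image("wrist");P=cloud("wrist",d)
m=(np.hypot(P[...,0]-590,P[...,1]+70)<35)&(P[...,2]>208)&(P[...,2]<225);Q=P[m];print(len(Q),Q.mean(0),cv2.minAreaRect(Q[:,:2].astype(np.float32)))
print(rel([590.7,-70.2,180],down(np.radians(187.25))))
E
```

```text
[589.37061858 -67.53368481 290.0662388 ]
817 [592.19843899 -69.83943593 216.78057542] ((592.3827514648438, -68.7616195678711), (11.985541343688965, 33.57801055908203), 8.259602546691895)
([0.011, -0.004, 0.44], [-0.0, 0.0, 0.005])
```

Emit:
arm_command([
  [[0.01,-0.006,0.12],[0,0,0.004]],
  [[0.01,-0.006,0.24],[0,0,0.004]],
  [[0.01,-0.006,0.34],[0,0,0.004]],
  [[0.01,-0.006,0.42],[0,0,0.004]],
  [[0.01,-0.006,0.44],[0,0,0.004]],
])

```text
clock: 24.65
position: [589.7, -69.8, 177.5]
ee_rot: [0.752, -0.66, -0.002, 0.002]
contact_force: [-0.0, -0.7, 0.1]
gripper_width: 85.6
grasp_force: 0.0
```

Emit:
arm_command([
  [[0,0,0],[0,0,0]],
  [[0,0,0],[0,0,0]],
  [[0,0,0],[0,0,0]],
])

```text
clock: 24.95
position: [592.1, -69.8, 181.6]
ee_rot: [0.751, -0.66, 0.001, -0.001]
contact_force: [0.2, 0.2, -0.5]
gripper_width: 85.0
grasp_force: 0.0
```

Emit:
arm_command([
  [[0,0,0],[0,0,0]],
  [[0,0,0],[0,0,0]],
  [[0,0,0],[0,0,0]],
  [[0,0,0],[0,0,0]],
  [[0,0,0],[0,0,0]],
], grip=0)

```text
clock: 25.45
position: [591.2, -69.9, 180.1]
ee_rot: [0.751, -0.66, 0.0, 0.0]
contact_force: [0.8, -0.5, -1.1]
gripper_width: 12.6
grasp_force: 0.7
```

Emit:
arm_command([
  [[0,0,0],[0,0,0]],
  [[0,0,0],[0,0,0]],
  [[0,0,0],[0,0,0]],
  [[0,0,0],[0,0,0]],
])

```text
clock: 25.85
position: [591.2, -69.9, 180.2]
ee_rot: [0.751, -0.66, 0.0, -0.0]
contact_force: [-0.5, 0.4, 1.1]
gripper_width: 11.2
grasp_force: 58.6
```

Emit:
arm_command([
  [[0,0,-0.04],[0,0,0]],
  [[0,0,-0.1],[0,0,0]],
  [[0,0,-0.2],[0,0,0]],
  [[0,0,-0.33],[0,0,0]],
  [[0,0,-0.43],[0,0,0]],
])

```text
clock: 26.35
position: [591.5, -70.0, 289.9]
ee_rot: [0.751, -0.66, 0.001, -0.001]
contact_force: [0.9, 0.1, -0.4]
gripper_width: 11.4
grasp_force: 58.6
```

Emit:
arm_command([
  [[-0.1,-0.02,0],[0,0,0]],
  [[-0.25,-0.05,0],[0,0,0]],
  [[-0.42,-0.08,0],[0,0,0]],
  [[-0.6,-0.115,0],[0,0,0]],
  [[-0.78,-0.15,0],[0,0,0]],
])

```text
clock: 26.85
position: [603.0, 129.8, 288.1]
ee_rot: [0.751, -0.66, 0.0, -0.0]
contact_force: [1.1, 0.5, -0.3]
gripper_width: 10.9
grasp_force: 58.5
```

Emit:
arm_command([
  [[-0.18,-0.03,0],[0,0,0]],
  [[-0.36,-0.07,0],[0,0,0]],
  [[-0.54,-0.1,0],[0,0,0]],
  [[-0.7,-0.14,0],[0,0,0]],
  [[-0.85,-0.17,0],[0,0,0]],
])

```text
clock: 27.35
position: [617.8, 346.6, 287.6]
ee_rot: [0.752, -0.66, -0.0, 0.0]
contact_force: [0.2, 0.4, -1.5]
gripper_width: 11.6
grasp_force: 58.5
```

```bash
python3 - <<'E'
from h import *
s=arm.read_state();print(s["position"])
print(rel([620.9,382,94.2],down(np.radians(187.25))))
E
```

```text
[617.79182904 346.5892766  287.60466459]
([-0.139, -0.031, 0.774], [0.0, -0.0, 0.001])
```

Emit:
arm_command([
  [[-0.08,-0.02,0.05],[0,0,0]],
  [[-0.14,-0.03,0.15],[0,0,0]],
  [[-0.14,-0.03,0.32],[0,0,0]],
  [[-0.14,-0.03,0.5],[0,0,0]],
  [[-0.14,-0.03,0.65],[0,0,0]],
])

```text
clock: 27.85
position: [619.9, 379.1, 121.8]
ee_rot: [0.751, -0.66, -0.0, 0.002]
contact_force: [0.7, -0.2, -1.7]
gripper_width: 11.1
grasp_force: 58.5
```

Emit:
arm_command([
  [[0,0,0.03],[0,0,0]],
  [[0,0,0.06],[0,0,0]],
  [[0,0,0.08],[0,0,0]],
  [[0,0,0.1],[0,0,0]],
  [[0,0,0.1],[0,0,0]],
])

```text
clock: 28.35
position: [621.2, 380.4, 101.0]
ee_rot: [0.751, -0.66, 0.0, -0.001]
contact_force: [0.3, -0.6, -1.7]
gripper_width: 11.2
grasp_force: 58.7
```

Emit:
arm_command([
  [[0,0,0.008],[0,0,0]],
  [[0,0,0.016],[0,0,0]],
  [[0,0,0.024],[0,0,0]],
  [[0,0,0.028],[0,0,0]],
  [[0,0,0.028],[0,0,0]],
])

```text
clock: 28.85
position: [621.2, 380.4, 94.1]
ee_rot: [0.751, -0.66, 0.0, -0.001]
contact_force: [-0.4, -0.1, 4.2]
gripper_width: 11.7
grasp_force: 59.4
```

Emit:
arm_command([
  [[0,0,0],[0,0,0]],
  [[0,0,0],[0,0,0]],
  [[0,0,0],[0,0,0]],
  [[0,0,0],[0,0,0]],
  [[0,0,0],[0,0,0]],
], grip=1)

```text
clock: 29.35
position: [620.9, 380.2, 92.8]
ee_rot: [0.751, -0.66, -0.0, 0.0]
contact_force: [-0.1, 0.6, 0.6]
gripper_width: 82.8
grasp_force: 0.0
```

Emit:
arm_command([
  [[0,0,-0.06],[0,0,0]],
  [[0,0,-0.2],[0,0,0]],
  [[0,0,-0.4],[0,0,0]],
  [[0,0,-0.6],[0,0,0]],
  [[0,0,-0.75],[0,0,0]],
])

```text
clock: 29.85
position: [621.5, 380.2, 286.5]
ee_rot: [0.751, -0.66, 0.001, -0.003]
contact_force: [0.4, 0.5, 1.2]
gripper_width: 85.3
grasp_force: 0.0
```

```bash
python3 - <<'E'
from h import *
a,_=arm.get_image("scene")
cv2.imwrite("pics/s7.png",np.hstack([cv2.resize(a[130:280,130:290],(400,375)),cv2.resize(a[130:290,250:450],(400,375))]))
E
```

```text
(no output)
```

View pics/s7.png

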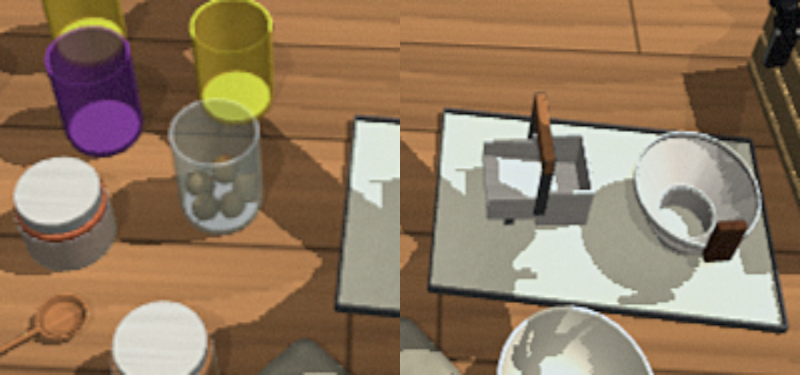

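The jar stands with all five nuts in it, at about (200,182), (222,165), (245,182), (205,205) and (237,203). The scoop and funnel stand on the tray and the gripper is clear.

```bash
python3 -c "
from h import *
print(arm.job_done())"
```

```text
the job is handed in; nothing more can be done
None
```

The job is handed in at about 30 s of the 72 s allowed: all five walnuts are in the standing jar, and the empty scoop and then the funnel were set standing on the tray and released.

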